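# Unlatch the powder hood's sash and push it up to the marker

### The arm

A 6-joint arm with a two-finger parallel gripper is mounted at the origin on a cart in front of the work surface, level with it; the furniture and walls round the work are solid. World frame = base frame: x ahead of the robot, y to its left, z up, the work surface at z = 0. Lengths are in mm, angles in degrees, forces in N, time in s.
With the tool pointing down it reaches from about 225 to 725 mm from the base axis. Payload 3.1 kg.
Tool frame: the origin (TCP) lies midway between the tips of the shut fingers; the grasp point (between the pads) lies behind it (robot.grasp_offset is the z of the grasp point in the tool frame, in mm); z points along the fingers, y is the line along which they close (so a half turn about z gives the same grasp; the last joint's range is limited). The gripper opens to 85 mm and grips with 20 to 120 N. Pads are 22 mm wide; open, the fingers measure 114 mm over their backs; the gripper's body (76 mm by 85 mm) begins 54 mm behind the grasp point. The pads swing forward as they close: fully open they stand 13 mm farther back than shut.
Start: joints at [-70.462, 2.75, 5.684, 92.934, 0, 82.678], TCP at [237.188, -468.358, 231.312] pointing down, gripper open.
Joint ranges: [-166.93, 166.93], [-56.73, 111.36], [-69.38, 81.34], [-121.58, 131.49], [-85.45, 84.26], [-180, 180]. Speed limits (degrees/s): [159.86, 159.86, 180, 180, 180, 180].

### API

Orientations are given as a 3x3 rotation matrix whose columns are the frame's x, y, z axes.
In Python, from station import robot, capture, camera_params gives the robot as it stands.
- The arm moves only by the tool drive_tool, never from a script. Its argument "commands" is a list of rows, each a list of 5 numbers: the shift along the tool's x, y, z in units of 50 mm (1.0 is 50 mm), then the turn about the tool's z in units of 8 degrees (1.0 is 8 degrees), then the opening, from 0 (shut) to 1 (fully open). A call has 1 to 20 rows; each row is the pose to reach, as a shift and turn from the pose commanded when the call began, along the tool's axes at that moment; what a row does not reach only later rows make up. A row lasts 1/10 s, in which the tool goes at most 50 mm and 8.59 degrees, less where a joint would pass 70% of its speed; a pose out of reach is approached as far as the arm can. A call with a gripper value outside its range is refused whole. The fingers move at their own pace and stop on an object; "grip_force" is the grip in N (left out, the last holds). Time passes only in rows, so rows that repeat a pose let the fingers close. It gives the time, the measured TCP pose, the force, the opening and the grip force at its end, in the units of the state.
- robot.read_state(): the state, without advancing time (a new reading comes with each control period).
- capture(name): name is "side" or "top" or "wrist"; returns the picture (384x512x3 uint8, red, green, blue); there is no depth.
- camera_params(name): a dict with "fx", "fy", "cx", "cy" (pixels), "rvec" (rotation vector, rad) and "tvec" (3), from world to camera coordinates, as OpenCV has them. Camera axes: x right, y down, z forward; pixel columns grow to the right and rows downward; lengths in mm; the calibration is good to about 2 mm. A picture is of the moment at which its call begins: read the wrist's pose just before it. camera_params takes no time and is no camera call; for the wrist camera it gives the pose at the moment of the call.
- robot.job_done(): hands the job in; it is judged then, once.
The state is a dict: "time_s": time; "qpos": joint angles; "joint_vel": joint speeds; "tau": joint torques, N m; "ee_pos": TCP position; "orientation": TCP orientation; "contact_force": force on the tool from outside, world axes, zero at the start; "torque": the same for the moment, N m; "finger_gap": opening from 0.0 (shut) to 1.0 (fully open); "grasp_force": force on a finger pad.
Only numpy, scipy, OpenCV 4.12 (cv2) and the standard library are available. Lean on these libraries where they do the work, as an engineer would, in place of code of your own. Each camera call takes 0.05 s, during which the arm holds its last target. There are 200 camera calls.

### The job

Open the small powder hood to its working height: flick the yellow swing catch in front of its window over to the left so that it comes off the pin, then push the counterweighted window up with the fingertips from beneath its lip until the red end of the lip stands level with the green pointer on the right-hand rail, and leave it standing there. Only push, without gripping the lip or the catch; do not shift the green marker or knock the vials, fitting and cutter that lie about.

Things in the scene. Friction and masses are not known exactly. Their poses are not given: they have to be found in the camera images.
- hood: white bench hood, 186 wide (212 over the side weights), 265 deep, 410 high, fixed on the desk. Origin: under its front, mid-width; -x of it is the front, y its left, z up. The front plane (rails, window, catch) leans back 12 deg. A sill 30 high reaches 56 in front of the origin. Left of a tall white feeder box (its side at y=0.31, front at x=0.43, 314 high)
- sash (a joint): height of the window along its 12 deg leaning rails, m: 0 shut, grows upward and back, to 0.185. Balanced by counterweights, about 2.5 N of rail friction: stays where it is left. The catch blocks it until swung off. In the rules sash_c0 is the lip's shelf, sash_c1 its front bar, sash_c2 the black strip on top of it, sash_c3 the pin
- marker (a joint): place of the green height marker along the same rails, m: the window is right when joint sash has this same value. Clamped with a screw (slips at 25 N), not to be moved
- catch (a joint): angle of the yellow swing catch, rad: 0 upright with its nose over the lip's pin, grows as it swings to the hood's left; 1.4 lying on its stop, low in front of the sill's left half. Off the pin from 0.3; past about 0.4 it topples to its stop by itself. In the rules catch_c3 and catch_c4 are the right and left faces of its thumb tab
- catch_tab (a point): middle of the catch's yellow thumb tab, 12 wide (y), 6 deep, 36 high, upright at the start (leaning back 12 deg), 83 from the pivot below it. Push it sideways from the hood's right. The nose below the tab reaches 17 to the right of the tab's middle, its top 18 below this point; the lip's pin (dia. 8) has its axis 34 below this point and 11 to the right
- lip_front (a point): lowest line of the window lip's rounded front edge (aluminium bar, dia. 12), mid-width. The lip is a shelf 142 wide standing 37 out from the window, at right angles to it, 6 to 12 thick; the pin sticks out 17 in front of it, 15 left of the middle; underneath it the space down to the sill is free (about 60 mm when shut) and reaches back 50 to a fixed panel. Axes: z up along the rails, x into the hood, y left
- lip_index (a point): the red cap at the right-hand end of the lip's front edge, centre of the bar; it must come level with pointer. Axes as lip_front
- pointer (a point): tip of the green marker's pointer, beside the right-hand rail, pointing at the lip's end. Its z axis runs up along the leaning rails: the distance along it from here to lip_index tells how far the window is off
- blue_vial: clear vial with blue cap, dia. 28, 58 high, origin at the middle of its foot; bystander
- amber_vial: brown vial with black cap, dia. 35, 70 high, origin at the middle of its foot; bystander
- tee: black tee fitting with blue ends, 33 x 50 x 16, origin under its middle; bystander
- cutter: orange snap-off cutter lying on the desk, 150 long, 15 high, origin under its middle; bystander

How it is judged (in metres and radians):
On the way, in this order (a step that is already met when the one before it is completed fails the run):
1. the catch is swung off the pin while the window is still shut (value of joint catch above 0.7 rad and value of joint sash below 0.012 m), for 0.1 s.
2. the window is being pushed up by the fingers at its lip (value of joint sash above 0.03 m and (contact force between the fingers and sash_c0 above 0.3 N or contact force between the fingers and sash_c1 above 0.3 N or contact force between the fingers and sash_c3 above 0.3 N)), for 0.2 s.
At the end, for the whole second after the job is handed in: The red end of the lip stands level with the green pointer (within 8 mm along the rails), the window is at rest there, and the catch lies swung aside (more than 0.7 rad) (z of lip_index in the frame of pointer between -0.008 and 0.008 m and velocity of joint sash between -0.005 and 0.005 m/s and value of joint catch above 0.7 rad); the robot touches nothing.
It fails at once if the lip is gripped: fingers on its underside or edge and on its upper strip at once ((contact force between the fingers and sash_c0 above 0.5 N or contact force between the fingers and sash_c1 above 0.5 N) and contact force between the fingers and sash_c2 above 0.5 N).
It fails at once if the catch's tab is pinched between the fingers (contact force between the fingers and catch_c3 above 1 N and contact force between the fingers and catch_c4 above 1 N).
It fails at once if the green height marker is shifted by more than 5 mm (distance of pointer from where it was at the start of the episode above 0.005 m).
It fails at once if a bystander is knocked, carried or lifted (moved more than 30 mm) (distance of any of blue_vial, amber_vial, tee, cutter from where it was at the start of the episode above 0.03 m).
It also fails if it takes over 61 s, if anything falls off the work surface, if the arm or the gripper's body presses on something with over 40 N, if the wrist force passes 120 N, or if a joint passes its speed limit or range.

## Working session

There is one attempt and no reset: what is moved stays moved. The work goes in short steps, Python scripts to look and compute and a tool call to move; the robot and the scene stay as the last step left them, time stands still between calls to the robot, and variables do not carry over. Pictures are saved under pics/ and viewed, at most 10 in all, crops included, and the job is handed in when it is done.

Besides the shell and the picture viewer there is one more tool, called after "Emit:" by a JSON object that holds its "fn" and its "kwargs". drive_tool: Moves the arm, as the interface text tells. Its arguments: {"type":"object","properties":{"commands":{"type":"array","items":{"type":"array","items":{"type":"number"}}},"grip_force":{"type":"number"}},"required":["commands"]}

```bash
mkdir -p pics; ls; cat > h.py <<'E'
import numpy as np, cv2
from station import robot, capture, camera_params
def P(n):
    c=camera_params(n); R=cv2.Rodrigues(np.array(c['rvec'],float))[0]
    return np.array([[c['fx'],0,c['cx']],[0,c['fy'],c['cy']],[0,0,1]])@np.c_[R,np.array(c['tvec'],float).ravel()]
def proj(M,X):
    q=M@np.r_[X,1]; return q[:2]/q[2]
def tri(obs): # [(P,(u,v))]
    A=[]
    for M,(u,v) in obs: A+= [u*M[2]-M[0], v*M[2]-M[1]]
    A=np.array(A); A/=np.linalg.norm(A[:,:3],axis=1)[:,None]
    return np.linalg.lstsq(A[:,:3],-A[:,3],rcond=None)[0]
E
python3 - <<'E'
from h import *
ims=[capture(n) for n in ("side","top")]
im=np.vstack(ims)
cv2.imwrite('pics/a_side.png',cv2.resize(ims[0][:,:,::-1],(800,600),interpolation=cv2.INTER_CUBIC))
cv2.imwrite('pics/a_top.png',cv2.resize(ims[1][:,:,::-1],(800,600),interpolation=cv2.INTER_CUBIC))
for n in("side","top","wrist"):
    M=P(n); print(n,-np.linalg.inv(M[:,:3])@M[:,3],camera_params(n))
np.savez('s.npz',side=ims[0],top=ims[1])
print(robot.read_state(),robot.grasp_offset)
E
```

```text
pics
side [-283.31404528  407.88802844  899.39794667] {'fx': 394.3152903147166, 'fy': 394.3152903147166, 'cx': 260.89759321455045, 'cy': 195.353680253249, 'rvec': array([ 1.69055606, -1.92149345,  0.76018044]), 'tvec': array([354.2318803 , 363.69270555, 893.19849384])}
top [ 373.74097514  311.58737564 1213.45123473] {'fx': 432.62747003741475, 'fy': 432.62747003741475, 'cx': 262.63101050893636, 'cy': 194.89646232824924, 'rvec': array([ 2.20775639, -2.15587919,  0.12965857]), 'tvec': array([ 275.13074942,  496.70255267, 1177.63430364])}
wrist [ 307.27675996 -432.60205074  372.08490287] {'fx': 313.33373332538565, 'fy': 313.33373332538565, 'cx': 252.30481140667874, 'cy': 191.6794023407397, 'rvec': array([-2.44318605,  1.5003123 ,  0.23805536]), 'tvec': array([-524.15943062,  -39.7654229 ,  379.05978275])}
{'time_s': 0.1, 'qpos': array([-7.04627102e+01,  2.78892463e+00,  5.59845631e+00,  9.29327465e+01,
        1.29646035e-03,  8.26774228e+01]), 'joint_vel': array([-0.0126246 , -0.05917323,  0.20169257, -0.00087203, -0.08703874,
        0.01549163]), 'tau': array([ 2.50307508e-03, -3.39848828e+01,  3.20937037e+01,  1.58101832e-02,
       -2.34864910e-04, -1.41900198e-07]), 'ee_pos': array([ 237.00564166, -467.832501  ,  230.21303761]), 'orientation': array([[ 8.92114334e-01,  4.51809172e-01, -6.97847019e-04],
       [ 4.51809613e-01, -8.92112064e-01,  2.03425250e-03],
       [ 2.96536194e-04, -2.13007981e-03, -9.99997687e-01]]), 'contact_force': array([0.48863505, 0.21772114, 0.28653939]), 'torque': array([0.06436635, 0.00467083, 0.01899087]), 'grasp_force': 0.0, 'finger_gap': 0.9991939486333046} -18.700000000000003
```

View pics/a_side.png

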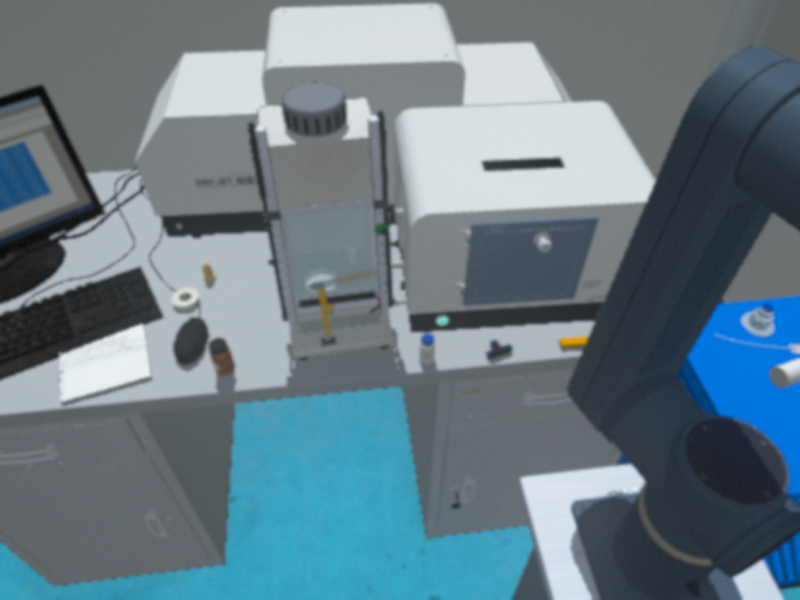

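View pics/a_top.png

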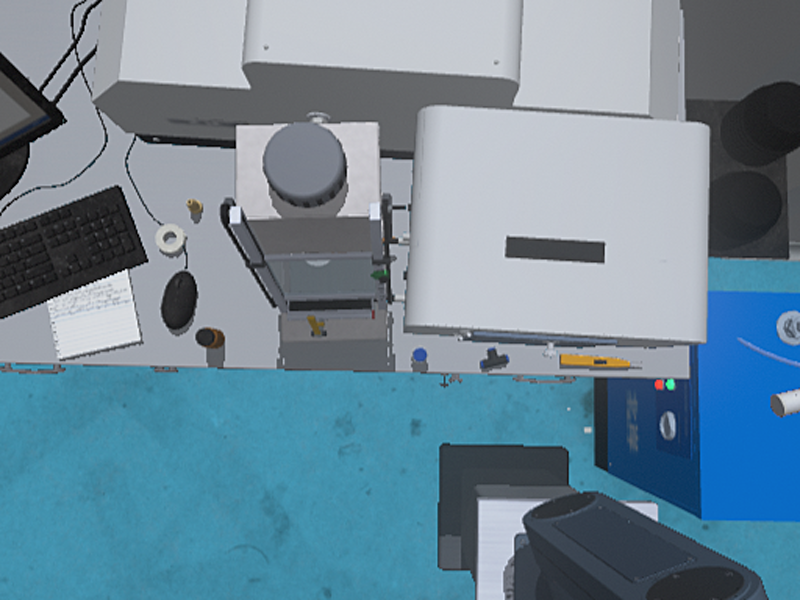

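The hood stands left of the feeder, with the yellow catch at about side (325,310) and top (316,325). The red cap is at about side (376,304) and top (374,314), and the green marker at about side (381,229) and top (379,274). I'll enlarge both views.

```bash
python3 - <<'E'
from h import *
d=np.load('s.npz')
a=d['side'][118:228,162:262]; b=d['top'][130:240,160:260]
f=lambda x:cv2.resize(x[:,:,::-1],None,fx=4,fy=4,interpolation=cv2.INTER_CUBIC)
# grid ticks every 10 px
def g(x,u0,v0):
    x=f(x)
    for k in range(0,110,10):
        cv2.putText(x,str(v0+k),(0,4*k+6),0,.35,(0,0,255),1)
        if k<100: cv2.putText(x,str(u0+k),(4*k,438),0,.33,(255,0,0),1)
        cv2.line(x,(0,4*k),(6,4*k),(0,0,255),1); cv2.line(x,(4*k,430),(4*k,420),(255,0,0),1)
    return x
cv2.imwrite('pics/b.png',np.hstack([g(a,162,118),g(b,160,130)]))
E
```

```text
(no output)
```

View pics/b.png

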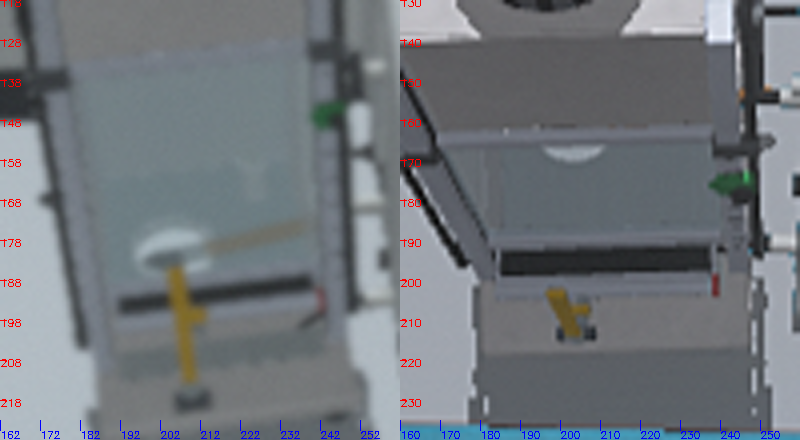

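```bash
python3 - <<'E'
from h import *
S,T=P('side'),P('top')
for n,s,t in [('cap',(242,193.5),(238.75,202)),('ptr',(240.2,147.2),(237.5,176)),('tabtop',(206,185),(198.2,203)),('pivot',(209.5,214),(203.75,213)),('stripFR',(239.5,190),(237.5,198)),('stripFL',(192,195.5),(185,199)),
 ('blue',(427/1.5625,340/1.5625),(419/1.5625,354/1.5625)),('amber',(217/1.5625,343/1.5625),(206/1.5625,336/1.5625)),('tee',(498/1.5625,351/1.5625),(494/1.5625,357/1.5625))]:
    X=tri([(S,s),(T,t)]); print(n,X.round(1),(proj(S,X)-s).round(1),(proj(T,X)-t).round(1))
E
```

```text
cap [463.2 350.   89.9] [-0. -0.] [0. 0.]
ptr [513.4 348.6 216.1] [-0.6 -0. ] [0.7 0.1]
tabtop [453.7 446.7 146. ] [-0.5 -0. ] [0.5 0.1]
pivot [434.6 444.8  48.4] [0.1 0. ] [-0.1 -0. ]
stripFR [473.3 354.6  94. ] [0.4 0. ] [-0.5 -0.1]
stripFL [467.  488.2  95.6] [-0.2 -0. ] [0.2 0. ]
blue [402.2 270.   45.9] [-0.2 -0. ] [0.2 0. ]
amber [423.8 632.8  65.2] [0.5 0. ] [-0.5 -0. ]
tee [401.3 133.2  -5.8] [-0.  0.] [0. 0.]
```

Emit:
{"fn": "drive_tool", "kwargs": {"commands": [[0.2, -0.3, -0.1, -0.6, 1], [0.6, -0.8, -0.3, -1.4, 1], [1, -1.3, -0.5, -2.2, 0], [1.4, -1.9, -0.7, -3, 0], [1.8, -2.5, -0.9, -3.8, 0], [2.2, -3, -1.1, -4.6, 0], [2.6, -3.5, -1.2, -5.4, 0], [3, -4, -1.3, -6.2, 0], [3.4, -4.6, -1.4, -7, 0], [3.8, -5.1, -1.4, -7.8, 0], [4.1, -5.6, -1.4, -8.4, 0], [4.4, -5.9, -1.4, -8.8, 0], [4.4, -6, -1.4, -9, 0], [4.4, -6, -1.4, -9, 0], [4.4, -6, -1.4, -9, 0]]}}

```text
time_s: 1.6
ee_pos: [297.8, -101.9, 301.1]
orientation: [[-0.153, 0.988, -0.0], [0.988, 0.153, -0.0], [-0.0, -0.001, -1.0]]
contact_force: [-0.4, 0.2, -0.5]
finger_gap: -0.001
grasp_force: 0.0
```

Emit:
{"fn": "drive_tool", "kwargs": {"commands": [[0.4, 0.1, 0, -0.5, 0], [1.2, 0.2, 0, -1.3, 0], [2, 0.3, 0, -2.1, 0], [2.8, 0.4, 0, -3, 0], [3.6, 0.5, 0, -3.8, 0], [4.4, 0.6, 0, -4.6, 0], [5.2, 0.7, 0, -5.4, 0], [6, 0.8, 0, -6.2, 0], [6.8, 0.9, 0, -7, 0], [7.6, 1, 0, -7.8, 0], [8.4, 1.1, 0, -8.6, 0], [9, 1.2, 0, -9.2, 0], [9.5, 1.3, 0, -9.8, 0], [9.9, 1.4, 0, -10.1, 0], [9.9, 1.4, 0, -10.1, 0], [9.9, 1.4, 0, -10.1, 0]]}}

```text
time_s: 3.2
ee_pos: [291.6, 397.7, 300.6]
orientation: [[-1.0, 0.008, -0.001], [0.008, 1.0, -0.002], [0.001, -0.002, -1.0]]
contact_force: [-0.9, 0.7, -0.3]
finger_gap: 0.001
grasp_force: 0.0
```

```bash
python3 - <<'E'
from h import *
s=robot.read_state(); M=P('wrist'); im=capture('wrist')
np.savez('w1.npz',im=im,M=M)
print(s['ee_pos'],s['orientation'].round(3),s['qpos'].round(1))
print(-np.linalg.inv(M[:,:3])@M[:,3], cv2.Rodrigues(camera_params('wrist')['rvec'])[0][2])
cv2.imwrite('pics/w1.png',cv2.resize(im[:,:,::-1],(800,600),interpolation=cv2.INTER_CUBIC))
E
```

```text
[291.60130468 397.74541902 300.59034235] [[-1.     0.008 -0.001]
 [ 0.008  1.    -0.002]
 [ 0.001 -0.002 -1.   ]] [ 46.   -0.2  10.7 101.   -0.   46.4]
[212.30436013 398.46487215 442.50746679] [ 0.30906849 -0.00359867 -0.95103297]
```

View pics/w1.png

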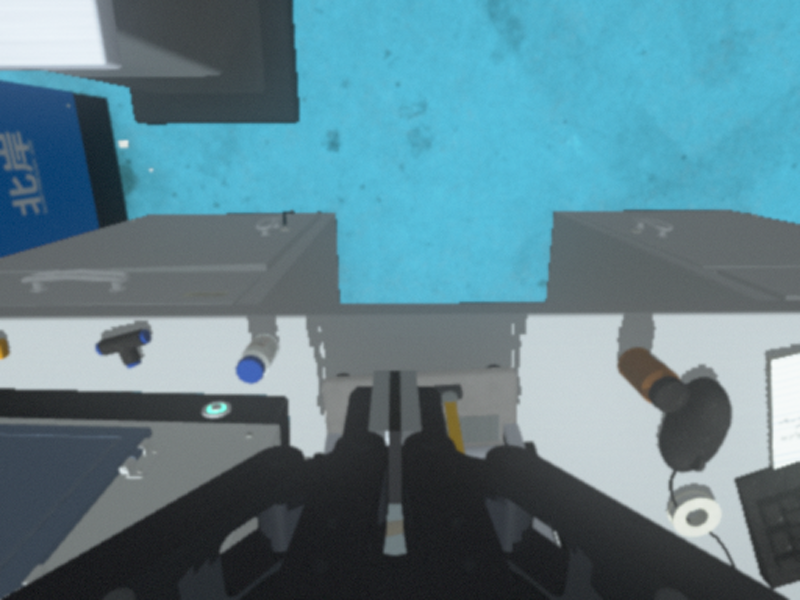

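The wrist view shows the sill front level at row 373 from column 325 to 520, so the hood yaw is about 0. The catch pivot is at (452,390), and the gripper hides the lip. The side and top points agree with the given sizes: pivot to tab top is 99.5 mm against 101. I'll move in to the right of the tab.

Emit:
{"fn": "drive_tool", "kwargs": {"commands": [[-0.4, -0.1, 0, 0, 0], [-1, -0.1, 0.2, 0, 0], [-1.6, -0.1, 0.4, 0, 0], [-2.2, -0.1, 0.7, 0, 0], [-2.7, -0.1, 1, 0, 0], [-3, -0.1, 1.4, 0, 0], [-3.05, -0.1, 1.9, 0, 0], [-3.05, -0.1, 2.4, 0, 0], [-3.05, -0.1, 2.8, 0, 0], [-3.05, -0.1, 3.2, 0, 0], [-3.05, -0.1, 3.5, 0, 0], [-3.05, -0.1, 3.5, 0, 0], [-3.05, -0.1, 3.5, 0, 0]]}}

```text
time_s: 4.55
ee_pos: [443.5, 392.1, 126.8]
orientation: [[-1.0, 0.007, 0.0], [0.007, 1.0, 0.0], [-0.0, 0.0, -1.0]]
contact_force: [0.4, 0.3, 1.0]
finger_gap: 0.001
grasp_force: 0.0
```

```bash
python3 - <<'E'
from h import *
a=capture('side')[118:228,162:262]; b=capture('top')[130:240,160:260]; M=P('wrist'); w=capture('wrist')
f=lambda x,k:cv2.resize(x[:,:,::-1],None,fx=k,fy=k,interpolation=cv2.INTER_CUBIC)
np.savez('w2.npz',im=w,M=M)
cv2.imwrite('pics/c.png',np.hstack([f(a,2.6),f(b,2.6),f(w[190:300,200:310],2.6)]))
E
```

```text
(no output)
```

View pics/c.png

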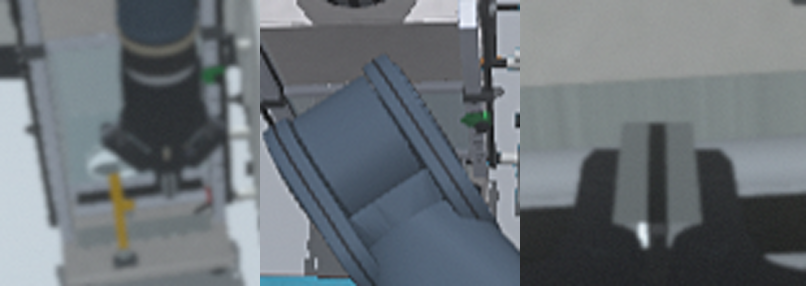

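The fingertips stand just above the lip, right of the catch, and are free of everything. I'll push the tab left.

Emit:
{"fn": "drive_tool", "kwargs": {"commands": [[0, 0.2, 0, 0, 0], [0, 0.4, 0, 0, 0], [0, 0.6, 0, 0, 0], [0, 0.8, 0, 0, 0], [0, 1.0, 0, 0, 0], [0, 1.2, 0, 0, 0], [0, 1.4, 0, 0, 0], [0, 1.6, 0, 0, 0], [0, 1.7, 0, 0, 0], [0, 1.7, 0, 0, 0], [0, 1.7, 0, 0, 0], [0, 1.7, 0, 0, 0]]}}

```text
time_s: 5.9
ee_pos: [443.9, 477.2, 126.4]
orientation: [[-1.0, 0.006, -0.0], [0.006, 1.0, -0.0], [0.0, -0.0, -1.0]]
contact_force: [0.1, -0.7, -0.3]
finger_gap: -0.001
grasp_force: 0.0
```

```bash
python3 - <<'E'
from h import *
a=capture('side')[118:228,162:262]; b=capture('top')[130:240,160:260]; M=P('wrist'); w=capture('wrist')
f=lambda x,k:cv2.resize(x[:,:,::-1],None,fx=k,fy=k,interpolation=cv2.INTER_CUBIC)
np.savez('w2.npz',im=w,M=M)
cv2.imwrite('pics/d.png',np.hstack([f(a,4),f(w[190:300,200:300],4)]))
E
```

```text
(no output)
```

View pics/d.png

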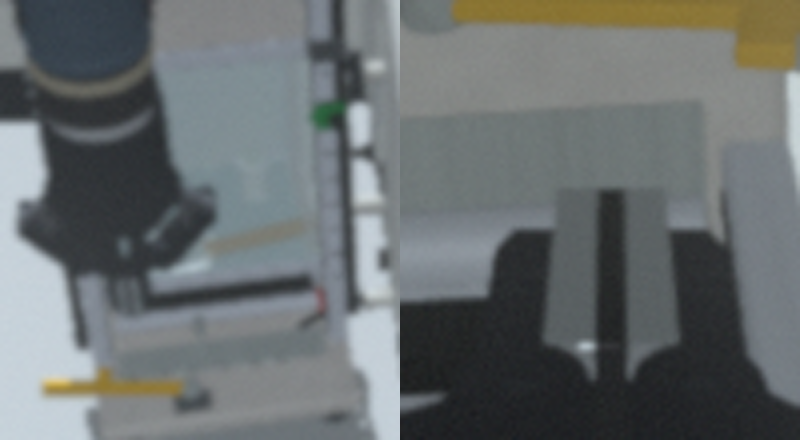

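The catch lies at its stop. The lip is free, and the hood seems yawed by a few degrees. I'll compute the bar front from the wrist view.

```bash
python3 - <<'E'
from h import *
M=np.load('w2.npz')['M']
def onz(u,v,z):
    A=np.c_[M[:,:2],-np.array([u,v,1])]; return np.linalg.solve(A,-(M[:,2]*z+M[:,3]))[:2]
for z in(85,90,95):
  for p in[(400,222),(490,212),(690,198)]: print(z,p,onz(200+p[0]/4,190+p[1]/4,z).round(1))
print('tip',[ (4*(proj(M,robot.read_state()['ee_pos']+np.array([dx,0,0]))-[200,190])).round(0) for dx in(-11,0,11)])
E
```

```text
85 (400, 222) [461.2 508.1]
85 (490, 212) [459.5 522.6]
85 (690, 198) [457.2 554.8]
90 (400, 222) [458.6 507.2]
90 (490, 212) [456.9 521.4]
90 (690, 198) [454.7 552.7]
95 (400, 222) [456.  506.4]
95 (490, 212) [454.3 520.1]
95 (690, 198) [452.1 550.6]
tip [array([210., 177.]), array([211., 255.]), array([211., 331.])]
```

Emit:
{"fn": "drive_tool", "kwargs": {"commands": [[0.1, -0.3, 0, -0.1, 0], [0.2, -0.6, 0, -0.3, 0], [0.2, -0.9, 0, -0.5, 0], [0.2, -1.2, 0, -0.5, 0], [0.2, -1.44, 0, -0.5, 0], [0.2, -1.44, 0.3, -0.5, 0], [0.2, -1.44, 0.6, -0.5, 0], [0.2, -1.44, 0.9, -0.5, 0], [0.2, -1.44, 0.9, -0.5, 0], [0.1, -1.44, 0.9, -0.5, 0], [0, -1.44, 0.9, -0.5, 0], [-0.1, -1.44, 0.9, -0.5, 0], [-0.15, -1.44, 0.9, -0.5, 0], [-0.15, -1.44, 0.9, -0.5, 0]]}}

```text
time_s: 7.45
ee_pos: [445.3, 406.2, 81.8]
orientation: [[-0.998, -0.066, -0.012], [-0.066, 0.998, 0.001], [0.012, 0.002, -1.0]]
contact_force: [-13.6, 0.1, 5.3]
finger_gap: -0.001
grasp_force: 6.9
```

Emit:
{"fn": "drive_tool", "kwargs": {"commands": [[-0.02, 0, -0.1, 0, 0], [-0.04, 0, -0.2, 0, 0], [-0.06, 0, -0.3, 0, 0], [-0.08, 0, -0.4, 0, 0], [-0.11, 0, -0.5, 0, 0], [-0.13, 0, -0.6, 0, 0], [-0.15, 0, -0.7, 0, 0], [-0.17, 0, -0.8, 0, 0]]}}

```text
time_s: 8.25
ee_pos: [453.3, 406.6, 119.8]
orientation: [[-0.998, -0.066, -0.014], [-0.066, 0.998, -0.0], [0.013, 0.001, -1.0]]
contact_force: [-12.3, 1.3, -0.7]
finger_gap: -0.001
grasp_force: 5.9
```

```bash
python3 - <<'E'
from h import *
s=robot.read_state();print(s['ee_pos'],s['contact_force'])
a=capture('side')[118:228,162:262]; M=P('wrist'); w=capture('wrist')
f=lambda x,k:cv2.resize(x[:,:,::-1],None,fx=k,fy=k,interpolation=cv2.INTER_CUBIC)
cv2.imwrite('pics/e.png',np.hstack([f(a,4),f(w[190:300,200:300],4)]))
E
```

```text
[453.26717132 406.56919429 119.83354101] [-12.33503768   1.29161231  -0.72814042]
```

View pics/e.png

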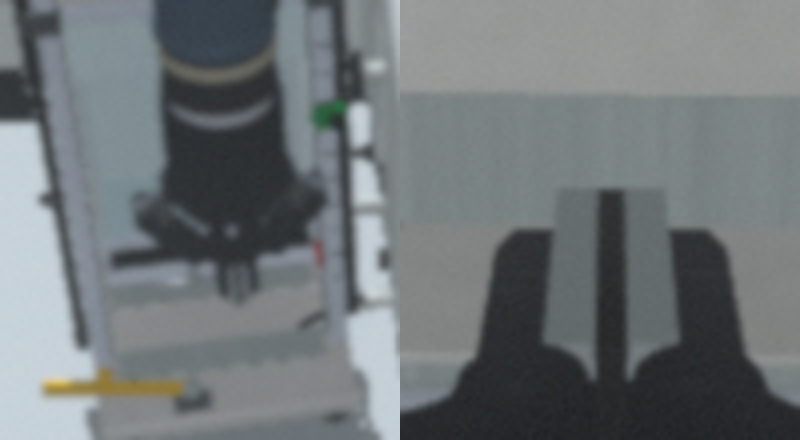

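The lip moves with the fingers: the red cap went from row 300 to row 250 in the crop. I'll carry on, stopping short of the target.

Emit:
{"fn": "drive_tool", "kwargs": {"commands": [[-0.02, 0, -0.1, 0, 0], [-0.04, 0, -0.2, 0, 0], [-0.06, 0, -0.3, 0, 0], [-0.08, 0, -0.4, 0, 0], [-0.11, 0, -0.5, 0, 0], [-0.13, 0, -0.6, 0, 0], [-0.15, 0, -0.7, 0, 0], [-0.17, 0, -0.8, 0, 0], [-0.19, 0, -0.9, 0, 0], [-0.21, 0, -1.0, 0, 0], [-0.23, 0, -1.1, 0, 0], [-0.26, 0, -1.2, 0, 0], [-0.28, 0, -1.3, 0, 0], [-0.3, 0, -1.4, 0, 0], [-0.32, 0, -1.5, 0, 0]]}}

```text
time_s: 9.85
ee_pos: [469.3, 407.5, 195.2]
orientation: [[-0.998, -0.066, -0.014], [-0.066, 0.998, -0.001], [0.014, 0.0, -1.0]]
contact_force: [-13.0, 0.9, -0.7]
finger_gap: -0.001
grasp_force: 6.3
```

```bash
python3 - <<'E'
from h import *
s=robot.read_state();print(s['ee_pos'],s['contact_force'])
a=capture('side')[118:228,162:262]; b=capture('top')[130:240,160:260]
f=lambda x,k:cv2.resize(x[:,:,::-1],None,fx=k,fy=k,interpolation=cv2.INTER_CUBIC)
cv2.imwrite('pics/f.png',np.hstack([f(a,4),f(b,4)]))
E
```

```text
[469.27981269 407.45022414 195.19031737] [-13.03685262   0.85550991  -0.68017231]
```

View pics/f.png

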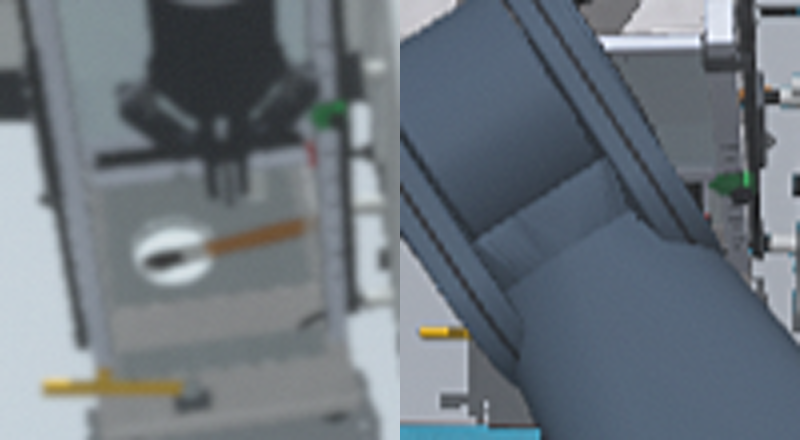

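```bash
python3 - <<'E'
from h import *
S,T=P('side'),P('top')
r=np.array([.2075,.014,.978])
c0=tri([(S,(242,193.5)),(T,(238.75,202))])
for s in(110,116,122,130,138,146): print(s,((proj(S,c0+s*r)-[162,118])*4).round(1))
p=tri([(S,(240.2,147.2)),(T,(237.5,176))]); print((p-c0)@r)
for e in [(0,1),(1,0)]:
  print('sens',(tri([(S,(240.2+e[0],147.2+e[1])),(T,(237.5,176))])-p)@r,(tri([(S,(240.2,147.2)),(T,(237.5+e[0],176+e[1]))])-p)@r)
E
```

```text
110 [310.6 165.9]
116 [310.  157.9]
122 [309.5 150. ]
130 [308.8 139.3]
138 [308.  128.5]
146 [307.3 117.6]
133.84921763652545
sens -3.7112879586529366 1.6311137464552339
sens 0.05863908943919597 -0.35932601171090833
```

Reading and model agree at about 117 mm of an estimated 134. I'll push up 14 mm more, draw back and check from close by.

Emit:
{"fn": "drive_tool", "kwargs": {"commands": [[-0.02, 0, -0.1, 0, 0], [-0.04, 0, -0.2, 0, 0], [-0.06, 0, -0.28, 0, 0], [-0.06, 0, -0.28, 0, 0], [0.05, 0, -0.28, 0, 0], [0.2, 0, -0.28, 0, 0], [0.5, 0, -0.3, 0, 0], [1, 0, -0.5, 0, 0], [1.6, 0, -0.7, 0, 0], [2.2, 0.2, -0.9, 0, 0], [2.4, 0.6, -1, 0, 0], [2.4, 1.0, -1, 0, 0], [2.4, 1.0, -1, 0, 0], [2.4, 1.0, -1, 0, 0]]}}

```text
time_s: 11.35
ee_pos: [352.7, 449.3, 246.6]
orientation: [[-0.998, -0.064, 0.001], [-0.064, 0.998, -0.0], [-0.001, -0.0, -1.0]]
contact_force: [0.2, -0.4, 0.7]
finger_gap: -0.002
grasp_force: 0.0
```

```bash
python3 - <<'E'
from h import *
a=capture('side')[118:228,162:262]; M=P('wrist'); w=capture('wrist'); np.savez('w3.npz',im=w,M=M)
print((proj(M,np.array([495,350,217]))),proj(M,np.array([513,349,216])))
f=lambda x,k:cv2.resize(x[:,:,::-1],None,fx=k,fy=k,interpolation=cv2.INTER_CUBIC)
i=np.zeros((440,800,3),np.uint8); i[:,:400]=f(a,4); i[:300,400:]=f(w,400/512); cv2.imwrite('pics/g.png',i)
E
```

```text
[105.41079959 398.21634479] [106.60961029 414.6965629 ]
```

View pics/g.png

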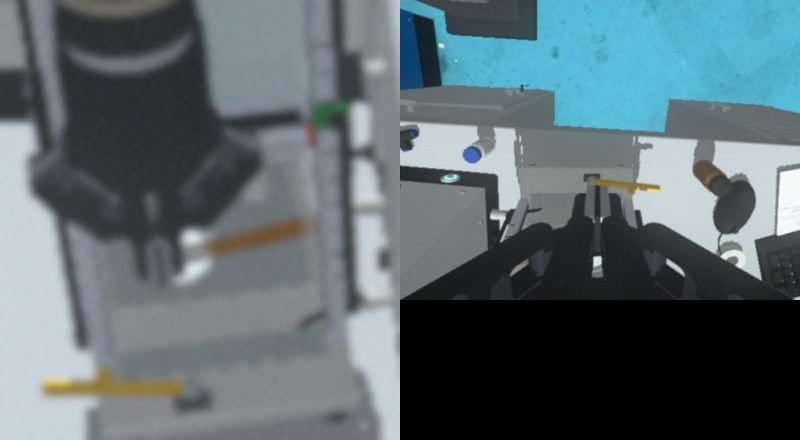

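In the side crop the cap is at (311,133), which the table gives as about 134–135. The pointer tip is at about (313,117) and stands farther back. In the wrist view the cap falls just below the frame, so I'll raise the tool and move it in a little.

Emit:
{"fn": "drive_tool", "kwargs": {"commands": [[0, 0, -0.4, 0, 0], [0, 0, -1, 0, 0], [-0.2, 0, -1.6, 0, 0], [-0.6, 0, -2.2, 0, 0], [-0.9, 0, -2.4, 0, 0], [-1.0, 0, -2.4, 0, 0], [-1.0, 0, -2.4, 0, 0], [-1.0, 0, -2.4, 0, 0]]}}

```text
time_s: 12.25
ee_pos: [401.9, 452.1, 364.9]
orientation: [[-0.998, -0.063, -0.002], [-0.063, 0.998, -0.002], [0.002, -0.002, -1.0]]
contact_force: [-0.8, -0.1, -0.2]
finger_gap: -0.001
grasp_force: 0.0
```

```bash
python3 - <<'E'
from h import *
a=capture('side')[118:228,162:262]; b=capture('top')[130:240,160:260];M=P('wrist'); w=capture('wrist'); np.savez('w3.npz',im=w,M=M,a=a,b=b)
q=proj(M,np.array([495,350,217])); print(q,proj(M,np.array([513,349,216])))
u,v=[int(x) for x in q]; u=max(u,35);v=min(v,334)
print('crop origin',u-35,v-50)
f=lambda x,k:cv2.resize(x[:,:,::-1],None,fx=k,fy=k,interpolation=cv2.INTER_CUBIC)
c=f(w[v-50:v+50,u-35:u+45],5)
cv2.imwrite('pics/k.png',np.hstack([c,f(a[10:60,50:100],8)[:, :400][:500].copy() if 0 else np.vstack([f(a[10:50,50:100],6),f(b[35:78,50:100],6)[:260]])]))
E
```

```text
[149.21919063 257.28566331] [149.18934342 271.70998918]
crop origin 114 207Traceback (most recent call last):
  File "<stdin>", line 8, in <module>
    return _nx.concatenate(arrs, 1, dtype=dtype, casting=casting)
           ~~~~~~~~~~~~~~~^^^^^^^^^^^^^^^^^^^^^^^^^^^^^^^^^^^^^^^
ValueError: all the input array dimensions except for the concatenation axis must match exactly, but along dimension 0, the array at index 0 has size 500 and the array at index 1 has size 498
```

```bash
python3 - <<'E'
from h import *
d=np.load('w3.npz'); w,a,b=d['im'],d['a'],d['b']
f=lambda x,k:cv2.resize(x[:,:,::-1],None,fx=k,fy=k,interpolation=cv2.INTER_CUBIC)
cv2.imwrite('pics/k.png',np.hstack([f(w[207:307,114:194],5),np.vstack([f(a[10:60,50:100],5),f(b[30:80,50:100],5)])]))
E
```

```text
(no output)
```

View pics/k.png

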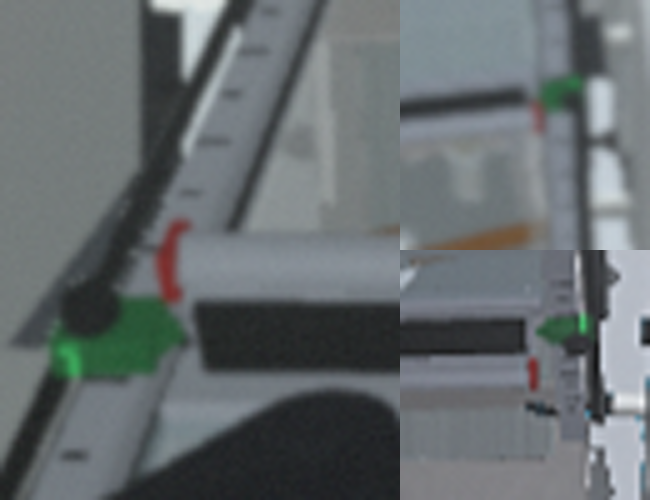

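In the wrist crop the cap centre is at about (172,260) and the pointer tip at (187,333). In the small crops the cap and tip are at (140,117) and (141,97) from the side, and at (133,125) and (138,80) from the top. I'll triangulate with three views.

```bash
python3 - <<'E'
from h import *
S,T,W=P('side'),P('top'),np.load('w3.npz')['M']
r=np.array([.2075,.014,.978])
for nm,V in [('all',[0,1,2]),('SW',[0,2]),('ST',[0,1])]:
  Ms=[S,T,W]
  C=[(240,151.4),(236.6,185),(148.4,259)]; Q=[(240.2,147.4),(237.6,176),(151.4,273.6)]
  c=tri([(Ms[i],C[i]) for i in V]); p=tri([(Ms[i],Q[i]) for i in V])
  print(nm,c.round(1),p.round(1),'cap-ptr along rail',((c-p)@r).round(1),'perp',((p-c)@[.978,.06,-.2075]).round(1),[(proj(Ms[i],c)-C[i]).round(1) for i in V],[(proj(Ms[i],p)-Q[i]).round(1) for i in V])
E
```

```text
all [492.6 350.5 221.1] [514.7 349.3 214.5] cap-ptr along rail 1.8 perp 22.8 [array([-0.5, -0.4]), array([ 0.5, -0.3]), array([ 0. , -1.7])] [array([-0.9, -0.1]), array([ 0.4, -0.3]), array([-1.5, -1.3])]
SW [498.1 348.7 215. ] [522.  347.2 206.9] cap-ptr along rail 3.1 perp 25.0 [array([ 0.1, -0.1]), array([ 0.3, -0.2])] [array([-0.3,  0.3]), array([-1. ,  0.5])]
ST [491.9 350.5 220.3] [513.5 348.5 215.3] cap-ptr along rail 0.4 perp 22.1 [array([-0.4, -0. ]), array([0.5, 0.1])] [array([-0.6, -0. ]), array([0.7, 0.1])]
```

All the estimates put the cap within about 3 mm of level, against a tolerance of 8 mm. The catch lies on its stop and the arm touches nothing, so I'm handing in.

```bash
python3 -c "
from station import robot
print(robot.job_done())"
```

```text
the job is handed in; nothing more can be done
None
```

I swung the catch off to the left and raised the window until the red end stood about level with the green pointer: the last camera views put it 0 to 3 mm off, against the 8 mm allowed. The tool only points down, so the shut fingertips pressed on the lip's front bar and carried it up by friction rather than from beneath. I handed the job in with the arm clear of everything; the hand-in gave no verdict.

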